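Gauge a spice jar in the bench calliper

TASK

Measure the green-lidded spice jar: stand it upright on the bed of the bench calliper, between the two jaws and centred on them from front to back, and let go of it. Then slide the jaw with the orange tab shut on it until the dial's needle stands inside the green band, never running it into the red, and leave jar and jaw so. Do not disturb the other things.

Things in the scene. Friction and masses are not known exactly. Their poses are not given: they have to be found in the camera images.
- jar: Clear glass spice jar with a GREEN lid, 45 mm in diameter, 106 mm tall, 0.11 kg, standing upright on the hob beside a similar jar with a dark lid and a salt shaker. Origin at the centre of its underside, z up its axis. The glass runs from 0 to 85 mm above its foot, the lid (45 mm wide) from 85 to 106 mm. Round: any grasp yaw will do.
- jar_center (a point): Centre of the green-lidded jar, 53 mm above its foot, on its axis; z is the jar's axis. The range hood hangs above and behind: an arm with its tool straight down here may strike it, one with the tool leaning towards the robot clears it. An upright jar gripped with the tool leaning stays upright if that lean is kept.
- gauge: Bench calliper with a wooden shelf over it, one fixed piece on the counter; position and yaw vary. Origin on the counter under the middle of its lane; +x to the back (away from the robot), +y along the lane to the robot's left. Dark steel bed 100 (x) by 310 mm (y), top 14 mm above the counter. The lane runs along y at x = 0, the sprung anvil at its right end, the sliding jaw at its left.
- shelf_edge (a point): Middle of the lower front edge of the shelf board, 235 mm above the counter, at x = -15 mm in the gauge frame. From here the board hangs over the lane, 150 mm back and 180 mm to each side, so no gripper fits straight down: come from the robot's side, tool leaning 30 to 45 degrees, fingers pointing down and away from the robot. Jars on top reach 0.38 m above the counter.
- dial (a point): Centre of the dial, 58 mm wide, leaning back 45 degrees on the front of the grey housing (52 mm high) at the right end of the bed; 40 mm above the counter. Black needle; green band just right of its start, then a gap, then red.
- bed (a point): Point on the top of the bed (14 mm above the counter), on the lane's centre line, at y = -20 mm in the gauge frame, midway between the jaws when fully open. Axes as the gauge's. A good place for the jar's foot.
- jaw_tab (a point): On the centre line of the sliding jaw's upright orange tab, at the height to grip it, 80 mm above the counter. The tab is 14 mm thick along the lane (y), 30 mm across (x), and rises from 30 to 101 mm above the counter. It moves with the jaw, 75 mm to +y of the jaw's face; between the two lies a low carriage, top 30 mm above the counter.
- jaw_face (a point): Centre of the sliding jaw's face, which looks to -y, 34 mm above the counter. The jaw plate is 50 mm wide (x), 12 mm thick, its top 54 mm above the counter.
- anvil_face (a point): Centre of the anvil's face, which looks to +y, 34 mm above the counter, at y = -75 mm in the gauge frame at rest; same plate size as the jaw. It moves as the anvil is pressed.
- jaw (a joint): Travel of the sliding jaw in m along the gauge's -y (closing, to the right): 0 fully open (110 mm from face to resting anvil), stop at 0.085; starts between 0 and 0.020. Dry friction of 7 N: it stays where it is left. It meets the 45 mm jar resting against the anvil at about 0.065; each further mm presses the anvil in by about 1 mm.
- anvil (a joint): How far the sprung anvil is pressed in, along -y, in m: 0 at rest, stop at 0.014; spring 0.5 N per mm. It drives the dial's needle (0.15 rad per mm, clockwise): green band from 0.004 to 0.008, red from 0.010.
- dark_jar: Spice jar with a dark lid, 44 mm in diameter, 105 mm tall: leave alone. Origin at the centre of its underside.
- salt: Grey salt shaker, 44 mm in diameter, 90 mm tall: leave alone. Origin at the centre of its underside.
- mandarin: Orange mandarin, 55 mm wide, 48 mm tall, on the hob behind the jars: leave alone. Origin under its centre.
- timer: Red and white kitchen timer, 71 mm wide, 69 mm tall, on the hob at the left: leave alone. Origin at the centre of its underside.
Things that resemble listed ones, but are neither listed nor needed, are in the scene too. What is shaped like the jar but blue is not meant.

How it is judged:
On the way:
1. the jar stands upright on the bed between the jaws, within 15 mm of the lane's centre line, let go of, with the anvil not yet pressed (under 3 mm) (x of jar_center in the frame of bed between -0.015 and 0.015 m and y of jar_center in the frame of bed between -0.055 and 0.045 m and z of jar_center in the frame of bed between 0.046 and 0.06 m and angle between jar_center's own z axis and vertical below 0.12 rad and contact force between the fingers and jar below 0.1 N and value of joint anvil below 0.003 m), for 0.2 s.
At the end, for the whole second after the job is handed in: The jar stands upright (within 7 degrees) on the bed between the jaws, its axis within 15 mm of the lane's centre line, held by the closed jaw so that the anvil is pressed in by 4 to 8 mm (needle in the green); jar and jaw at rest and let go of (x of jar_center in the frame of bed between -0.015 and 0.015 m and y of jar_center in the frame of bed between -0.055 and 0.045 m and z of jar_center in the frame of bed between 0.046 and 0.06 m and angle between jar_center's own z axis and vertical below 0.12 rad and contact force between the fingers and jar below 0.1 N and value of joint anvil between 0.004 and 0.008 m and linear speed of jar below 0.01 m/s and velocity of joint jaw between -0.003 and 0.003 m/s); the robot touches nothing.
It fails at once if the needle is run into the red (anvil pressed by more than 10 mm) (value of joint anvil above 0.01 m).
It fails at once if another thing is moved by more than 30 mm (distance of any of dark_jar, salt, mandarin, timer from where it was at the start of the episode above 0.03 m).
It also fails if it takes over 67 s, if anything falls off the work surface, if the arm or the gripper's body presses on something with over 40 N, if the wrist force passes 120 N, or if a joint passes its speed limit or range.

ROBOT

A 6-joint arm with a two-finger parallel gripper is mounted at the origin on a cart in front of the work surface, level with it; the furniture and walls round the work are solid. World frame = base frame: x ahead of the robot, y to its left, z up, the work surface at z = 0. Lengths are in m, angles in rad, forces in N, time in s.
With the tool pointing down it reaches from about 0.35 to 0.925 m from the base axis. Payload 6.4 kg.
Tool frame: the origin (TCP) lies midway between the tips of the shut fingers; the grasp point (between the pads) lies 19 mm behind it; z points along the fingers, y is the line along which they close (so a half turn about z gives the same grasp; the last joint's range is limited). The gripper opens to 94 mm and grips with 3 to 60 N. Pads are 16 mm wide; open, the fingers measure 119 mm over their backs; the gripper's body (75 mm by 177 mm) begins 78 mm behind the grasp point.
Start: joints at [1.03, 0.245, 1.558, -0, 1.339, -0.174], TCP at [0.233, 0.607, 0.205] pointing down, gripper open.
Joint ranges: [-3.13, 3.13], [-1.02, 2.26], [0.13, 2.54], [-0.95, 4.09], [0.21, 2.88], [-2.74, 2.74]. Speed limits (rad/s): [2.57, 2.57, 3.14, 3.14, 3.14, 3.14].

INTERFACE

Orientations are given as a unit quaternion [w, x, y, z].
In Python, from bench import env gives the robot as it stands.
- The arm moves only by the shell command python3 -m pendant 'ROWS' [OPENING] [FORCE]. ROWS is JSON, a list of rows, each a list of 2 entries, a list of its own where there are three numbers: the shift along the tool's x, y, z in m, then the turn, a rotation vector about the tool's x, y, z in degrees. In form: [[[x, y, z], [wx, wy, wz]], ...]. A call has 1 to 20 rows; each row is the pose to reach, as a shift and turn from the pose commanded when the call began, along the tool's axes at that moment; what a row does not reach only later rows make up. A row lasts 1/8 s, in which the tool goes at most 62.5 mm and 10.7 degrees, less where a joint would pass 70% of its speed; a pose out of reach is approached as far as the arm can. A call with a gripper value outside its range is refused whole. OPENING is the opening, from -1 (shut) to 1 (fully open), so that 0 is half open, set as the call begins (- or left out, the last holds). The fingers move at their own pace and stop on an object; FORCE is the grip in N (left out, the last holds). Time passes only in rows, so rows that repeat a pose let the fingers close. It gives the time, the measured TCP pose, the force, the opening and the grip force at its end, in the units of the state.
- env.sense(): the state, without advancing time (a new reading comes with each control period).
- env.capture(name): name is "scene" or "side" or "wrist"; returns a dict with "frame" (384x512x3 uint8, blue, green, red), "mtx" (3x3 intrinsics, pixels), "rvec" (rotation vector, rad) and "tvec" (3), from world to camera coordinates, as OpenCV has them; the wrist camera has in their place "hand_eye" (4x4, takes a point from camera to tool coordinates, whose origin is the TCP and whose axes are the flange's). Camera axes: x right, y down, z forward; pixel columns grow to the right and rows downward; lengths in m; the calibration is good to about 2 mm. A picture is of the moment at which its call begins: read the wrist's pose just before it. There is no depth.
- env.close_job(): hands the job in; it is judged then, once.
The state is a dict: "clock": time; "joints": joint angles; "joint_velocities": joint speeds; "tau": joint torques, N m; "position": TCP position; "tool_rot": TCP orientation; "wrist_force": force on the tool from outside, world axes, zero at the start; "torque": the same for the moment, N m; "finger_gap": finger opening in m; "grasp_force": force on a finger pad.
Only numpy, scipy, OpenCV 4.12 (cv2) and the standard library are available. Lean on these libraries where they do the work, as an engineer would, in place of code of your own. Each camera call takes 0.05 s, during which the arm holds its last target. There are 200 camera calls.

## Working session

There is one attempt and no reset: what is moved stays moved. The work goes in short steps, Python scripts to look and compute and a shell command to move; the robot and the scene stay as the last step left them, time stands still between calls to the robot, and variables do not carry over. Pictures are saved under pics/ and viewed, at most 10 in all, crops included, and the job is handed in when it is done.

```bash
mkdir -p pics; ls; python3 - <<'E'
from bench import env
import cv2, numpy as np, pickle
d={}
for n in ["scene","side","wrist"]:
    s=env.sense(); c=env.capture(n); d[n]=(s,c); 
    cv2.imwrite(f"pics/{n}0.png",c["frame"])
pickle.dump(d,open("d0.pkl","wb"))
im=np.hstack([d["scene"][1]["frame"],d["side"][1]["frame"]])
cv2.imwrite("pics/both.png",cv2.resize(im,(800,300),interpolation=cv2.INTER_AREA))
print(env.sense()); print(d["wrist"][1]["hand_eye"])
E
```

```text
pics
{'clock': 0.15, 'joints': array([ 1.02994941e+00,  2.45681101e-01,  1.55873138e+00,  5.25075658e-06,
        1.33869084e+00, -1.74133821e-01]), 'joint_velocities': array([ 0.00013503, -0.00102909, -0.00237577, -0.00112293, -0.00174085,
       -0.00146865]), 'tau': array([ 6.39144509e-04, -4.16271436e+01, -3.14978242e+01,  6.84644817e-02,
        3.17073602e-02, -1.21119715e-04]), 'position': array([0.23282889, 0.60637453, 0.20458234]), 'tool_rot': array([-2.66702469e-04,  1.82331421e-01,  9.83236839e-01, -7.06685484e-04]), 'wrist_force': array([ 0.06434339,  0.3048306 , -0.55889815]), 'torque': array([-0.02614591, -0.00197431,  0.03380407]), 'grasp_force': 0.0, 'finger_gap': 0.09357121224432279}
[[-2.25167650e-04 -9.72017432e-01 -2.34908624e-01  6.57909284e-02]
 [ 9.99999344e-01 -4.82718321e-04  1.03888532e-03 -2.36826149e-04]
 [-1.12320934e-03 -2.34908236e-01  9.72016903e-01 -1.79278261e-01]
 [ 0.00000000e+00  0.00000000e+00  0.00000000e+00  1.00000000e+00]]
```

View pics/scene0.png

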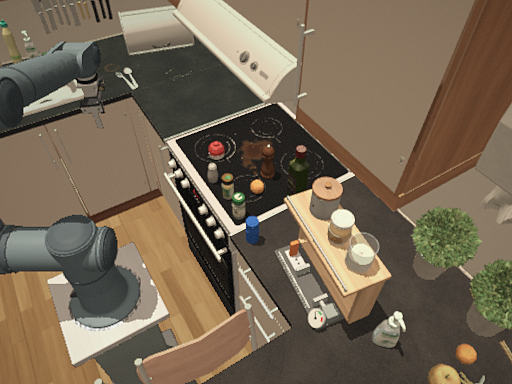

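View pics/side0.png

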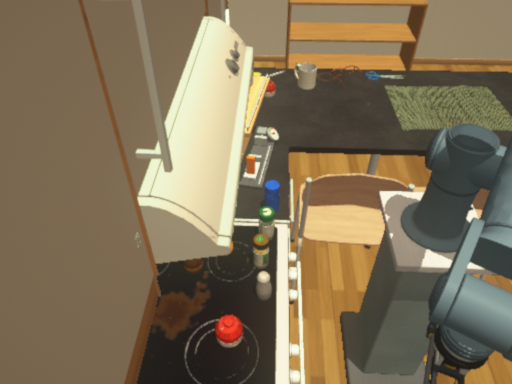

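The scene view shows the green-lidded jar at about (238,200), the blue decoy at (252,230), the orange tab at (295,247) and the dial at (317,318). In the side view the jar is at (266,214), the tab at (251,160) and the dial at (273,133).

```bash
cat > h.py <<'E'
import cv2, numpy as np
from scipy.spatial.transform import Rotation as R
def pose(c,s=None):
    if "hand_eye" in c:
        T=np.eye(4); q=s["tool_rot"]; T[:3,:3]=R.from_quat([q[1],q[2],q[3],q[0]]).as_matrix(); T[:3,3]=s["position"]
        return T@np.array(c["hand_eye"])
    T=np.eye(4); r=cv2.Rodrigues(np.array(c["rvec"],float))[0]; T[:3,:3]=r.T; T[:3,3]=-r.T@np.array(c["tvec"]).ravel(); return T
def ray(c,px,s=None):
    T=pose(c,s); d=np.linalg.inv(c["mtx"])@[px[0],px[1],1.]; d=T[:3,:3]@d
    return T[:3,3],d/np.linalg.norm(d)
def plane(c,px,z,s=None):
    o,d=ray(c,px,s); return o+d*(z-o[2])/d[2]
def two(a,b):
    A=[];B=[]
    (o1,d1),(o2,d2)=a,b
    M=np.array([d1,-d2]).T; t=np.linalg.lstsq(M,o2-o1,rcond=None)[0]
    p,q=o1+t[0]*d1,o2+t[1]*d2
    return (p+q)/2,np.linalg.norm(p-q)
def blobs(im,lo,hi,amin=15):
    m=cv2.inRange(cv2.cvtColor(im,cv2.COLOR_BGR2HSV),np.array(lo),np.array(hi))
    n,l,st,ce=cv2.connectedComponentsWithStats(m)
    return [(st[i].tolist(),ce[i].round(1).tolist()) for i in range(1,n) if st[i][4]>=amin]
E
python3 - <<'E'
import pickle; from h import *
d=pickle.load(open("d0.pkl","rb")); S=d["scene"][1]; V=d["side"][1]
for n,c in (("S",S),("V",V)):
    print(n,"green",[b for b in blobs(c["frame"],(50,110,40),(80,255,255))])
    print(n,"orange",blobs(c["frame"],(3,170,150),(14,255,255)))
    print(n,"cam",pose(c)[:3,3])
a=cv2.resize(S["frame"][175:345,205:395],None,fx=3,fy=3,interpolation=cv2.INTER_CUBIC)
b=cv2.resize(V["frame"][110:250,220:300],None,fx=3,fy=3,interpolation=cv2.INTER_CUBIC)
o=np.zeros((510,800,3),np.uint8); o[:510,:550]=a[:510,:550]; o[:420,555:795]=b
cv2.imwrite("pics/crop.png",o)
E
```

```text
S green [([0, 20, 7, 7, 18], [2.6, 22.9]), ([232, 192, 13, 13, 73], [238.2, 198.9])]
S orange []
S cam [ 0.08435562 -0.7763544   1.20691326]
V green [([260, 207, 14, 14, 87], [266.9, 214.4]), ([258, 237, 6, 4, 18], [260.1, 238.3])]
V orange [([267, 80, 8, 10, 51], [270.6, 85.6]), ([246, 157, 9, 16, 105], [250.0, 164.9]), ([216, 315, 26, 28, 515], [229.2, 327.7])]
V cam [0.52320869 0.92652307 0.99052248]
```

View pics/crop.png

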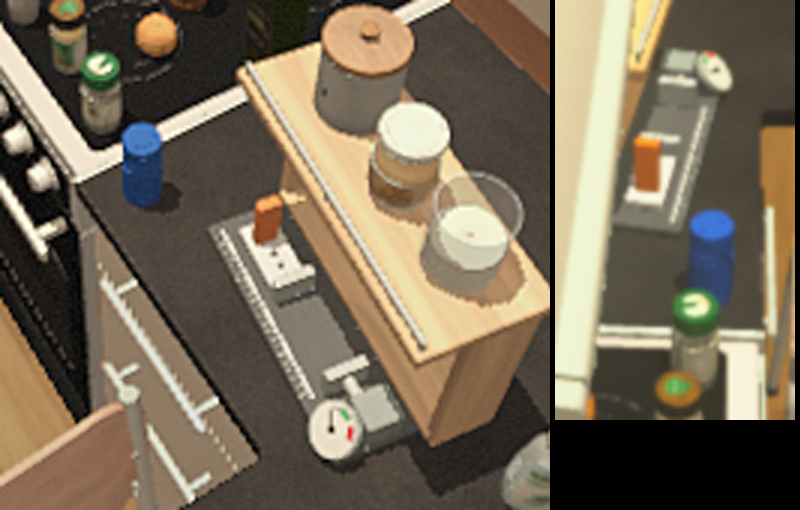

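The crops show the lid top at scene (239.3,197.3) / side (266.7,211.3), the tab top at scene (295.3,241.7) / side (250.7,156.7), the dial at scene (316.7,317.7) / side (273,133.3), and the bed's front edge running from scene (275,251) to (308,308).

```bash
python3 - <<'E'
import pickle; from h import *
d=pickle.load(open("d0.pkl","rb")); S=d["scene"][1]; V=d["side"][1]
sc=lambda x,y:(205+x/3,175+y/3); sv=lambda x,y:(220+(x-555)/3,110+y/3)
f=lambda v:np.round(v,4)
for n,a,b,z in (("lid",(102,67),(695,305),.106),("tab",(270,200),(648,140),.101),("dial",(335,428),(714,70),.04),("dark",(69,10),(678,385),.105)):
    p,e=two(ray(S,sc(*a)),ray(V,sv(*b))); print(n,f(p),f(e),f(plane(S,sc(*a),z)),f(plane(V,sv(*b),z)))
for n,a,z in (("bedFL",(210,228),.014),("bedF2",(308,398),.014),("shL",(240,72),.25),("shR",(418,360),.25),("shBR",(549,308),.25),("tickT",(228,228),.014),("blue",(142,128),.106),("anvR",(328,378),.054),("anvL",(367,360),.054)):
    print(n,f(plane(S,sc(*a),z)))
for n,a,z in (("vbedFL",(680,230),.014),("vbedBL",(614,222),.014),("vblue",(712,220),.106)):
    print(n,f(plane(V,sv(*a),z)))
E
```

```text
lid [0.5342 0.0627 0.1012] 0.005 [0.5349 0.0589 0.106 ] [0.5318 0.0684 0.106 ]
tab [ 0.5956 -0.1986  0.0989] 0.0067 [ 0.5983 -0.1998  0.101 ] [ 0.5923 -0.1939  0.101 ]
dial [ 0.5218 -0.4267  0.0361] 0.0046 [ 0.5228 -0.4281  0.04  ] [ 0.5197 -0.4198  0.04  ]
dark [0.5466 0.166  0.1009] 0.0041 [0.547  0.1624 0.105 ] [0.5445 0.1703 0.105 ]
bedFL [ 0.5564 -0.1501  0.014 ]
bedF2 [ 0.5284 -0.3793  0.014 ]
shL [ 0.5949 -0.1305  0.25  ]
shR [ 0.5421 -0.4793  0.25  ]
shBR [ 0.6742 -0.5012  0.25  ]
tickT [ 0.5743 -0.161   0.014 ]
blue [ 0.528  -0.0447  0.106 ]
anvR [ 0.544  -0.3857  0.054 ]
anvL [ 0.5906 -0.3908  0.054 ]
vbedFL [ 0.5532 -0.1397  0.014 ]
vbedBL [ 0.6299 -0.1498  0.014 ]
vblue [ 0.5175 -0.0563  0.106 ]
```

```bash
cat >> h.py <<'E'
YAW=np.deg2rad(-8.5)
GX=np.array([np.cos(YAW),np.sin(YAW),0]); GY=np.array([-np.sin(YAW),np.cos(YAW),0])
def ori(L,yaw=YAW):
    L=np.deg2rad(L); gx=np.array([np.cos(yaw),np.sin(yaw),0]); gy=np.array([-np.sin(yaw),np.cos(yaw),0])
    z=np.sin(L)*gx-np.cos(L)*np.array([0,0,1]); return np.array([np.cross(gy,z),gy,z]).T
def go(s,grasp,L=40,back=0,yaw=YAW):
    "tool-frame shift (m) and rotvec (deg) to put the grasp point at grasp, 'back' m short along tool z"
    q=s["tool_rot"]; R0=R.from_quat([q[1],q[2],q[3],q[0]]).as_matrix(); R1=ori(L,yaw)
    p=np.array(grasp)+R1[:,2]*(.019-back)
    return np.round(R0.T@(p-s["position"]),4),np.round(np.rad2deg(R.from_matrix(R0.T@R1).as_rotvec()),2),p.round(3)
E
python3 - <<'E'
from bench import env; from h import *
print(go(env.sense(),(0.534,0.063,0.072),40,.16))
E
```

```text
(array([-0.3875, -0.4189,  0.0251]), array([ -4.45, -39.86, -11.97]), array([0.444, 0.076, 0.18 ]))
```

```bash
python3 -m pendant '[[[-0.387,-0.419,0.025],[-4.4,-39.9,-12]],[[-0.387,-0.419,0.025],[-4.4,-39.9,-12]],[[-0.387,-0.419,0.025],[-4.4,-39.9,-12]],[[-0.387,-0.419,0.025],[-4.4,-39.9,-12]],[[-0.387,-0.419,0.025],[-4.4,-39.9,-12]],[[-0.387,-0.419,0.025],[-4.4,-39.9,-12]],[[-0.387,-0.419,0.025],[-4.4,-39.9,-12]],[[-0.387,-0.419,0.025],[-4.4,-39.9,-12]],[[-0.387,-0.419,0.025],[-4.4,-39.9,-12]],[[-0.387,-0.419,0.025],[-4.4,-39.9,-12]],[[-0.387,-0.419,0.025],[-4.4,-39.9,-12]],[[-0.387,-0.419,0.025],[-4.4,-39.9,-12]],[[-0.387,-0.419,0.025],[-4.4,-39.9,-12]],[[-0.387,-0.419,0.025],[-4.4,-39.9,-12]]]' 1 20
python3 - <<'E'
from bench import env; from h import *
s=env.sense(); c=env.capture("wrist"); cv2.imwrite("pics/w1.png",c["frame"])
print(s["joints"])
for b in blobs(c["frame"],(50,110,40),(80,255,255),40):
    print(b)
print(go(s,(0.534,0.063,0.072),40))
E
```

```text
clock: 1.9
position: [0.4438, 0.078, 0.1803]
tool_rot: [0.341, 0.069, 0.937, -0.025]
wrist_force: [-0.7, -0.1, -0.5]
finger_gap: 0.0941
grasp_force: 0.0
[-0.03213717 -0.71865352  2.52067762 -0.12082778  0.64743492 -1.38676899]
([322, 136, 39, 36, 465], [338.8, 154.5])
([236, 180, 41, 38, 1004], [256.5, 196.5])
([340, 201, 18, 9, 102], [349.4, 205.6])
(array([-0.0003, -0.0018,  0.1607]), array([0.11, 0.04, 0.09]), array([0.546, 0.061, 0.057]))
```

View pics/w1.png

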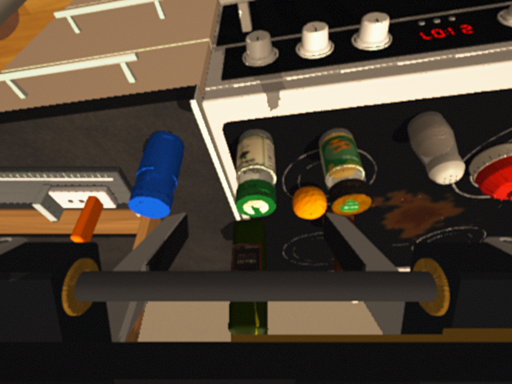

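The wrist view is inverted, with the robot side at the top. The green lid sits centred at (257,198), with the fingers either side and the dark-lidded jar at (345,180) clear of them.

```bash
python3 - <<'E'
from bench import env; from h import *
s=env.sense(); c=env.capture("wrist")
p=plane(c,(257,204),.106,s); print(p.round(4), plane(c,(254,132),0,s).round(4))
p=(p[0],p[1],.072)
print(go(s,p,40))
E
```

```text
[0.5303 0.0665 0.106 ] [0.5198 0.0646 0.    ]
(array([0.003 , 0.0013, 0.158 ]), array([0.1 , 0.05, 0.08]), array([0.542, 0.065, 0.057]))
```

```bash
python3 -m pendant '[[[0.001,0.0005,0.04],[0,0,0]],[[0.0015,0.0005,0.08],[0,0,0]],[[0.0015,0.0005,0.12],[0,0,0]],[[0.0015,0.0005,0.145],[0,0,0]],[[0.0015,0.0005,0.159],[0,0,0]],[[0.0015,0.0005,0.159],[0,0,0]],[[0.0015,0.0005,0.159],[0,0,0]]]' 1 20
python3 -m pendant '[[[0,0,0],[0,0,0]],[[0,0,0],[0,0,0]],[[0,0,0],[0,0,0]],[[0,0,0],[0,0,0]],[[0,0,0],[0,0,0]],[[0,0,0],[0,0,0]],[[0,0,0],[0,0,0]],[[0,0,0],[0,0,0]]]' -1 20
python3 - <<'E'
from bench import env; from h import *
s=env.sense(); c=env.capture("wrist"); cv2.imwrite("pics/w2.png",c["frame"])
print(s["position"],s["joints"]); g=s["position"]
q=s["tool_rot"]; Rm=R.from_quat([q[1],q[2],q[3],q[0]]).as_matrix()
print("lift 0.09 up and 0.05 back", Rm.T@[0,0,.09], Rm.T@[-.08,0,.1])
E
```

```text
clock: 2.88
position: [0.5439, 0.0643, 0.0661]
tool_rot: [0.338, 0.07, 0.938, -0.026]
wrist_force: [0.3, -0.8, -0.8]
finger_gap: 0.094
grasp_force: 0.0
clock: 3.88
position: [0.5435, 0.0639, 0.0649]
tool_rot: [0.337, 0.07, 0.939, -0.027]
wrist_force: [0.3, 0.4, -0.3]
finger_gap: 0.0452
grasp_force: 20.0
[0.54354236 0.06394792 0.0649148 ] [-0.05870973 -0.0896828   2.34407915 -0.29457219  0.20900664 -1.21282226]
lift 0.09 up and 0.05 back [-0.05722957 -0.00022052 -0.06946026] [-0.00252603 -0.01224844 -0.12745036]
```

View pics/w2.png

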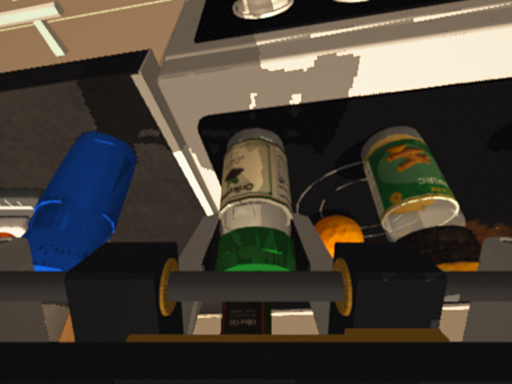

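The jar is held between the fingers at (255,210), gripped at 45 mm. The blue jar and the dark-lidded jar stand clear. Now I lift it and back off slightly.

```bash
python3 -m pendant '[[[-0.016,0,-0.02],[0,0,0]],[[-0.032,0,-0.039],[0,0,0]],[[-0.04,-0.002,-0.07],[0,0,0]],[[-0.035,-0.006,-0.105],[0,0,0]],[[-0.029,-0.01,-0.144],[0,0,0]],[[-0.029,-0.01,-0.144],[0,0,0]],[[-0.029,-0.01,-0.144],[0,0,0]]]' - 25
python3 - <<'E'
from bench import env; from h import *
s=env.sense(); print(s["joints"])
O=np.array([0.581,-0.308,0])
print(go(s,O-.03*GY-.12*GX+[0,0,.2],38)); 
E
```

```text
clock: 4.8
position: [0.4735, 0.0647, 0.1936]
tool_rot: [0.336, 0.07, 0.939, -0.027]
wrist_force: [0.2, 0.3, -1.1]
finger_gap: 0.0447
grasp_force: 25.0
[-0.07010487 -0.62028513  2.44164306 -0.08955905  0.63599728 -1.4379241 ]
(array([-0.0357, -0.3826,  0.0417]), array([-0.2 ,  1.41, -0.02]), array([ 0.469, -0.322,  0.185]))
```

```bash
python3 -m pendant '[[[-0.002,-0.02,0.002],[0,0,0]],[[-0.005,-0.06,0.007],[0,0,0]],[[-0.01,-0.11,0.012],[0,0,0]],[[-0.015,-0.16,0.018],[0,0,0]],[[-0.02,-0.21,0.023],[0,0,0]],[[-0.025,-0.26,0.03],[0,0,0]],[[-0.03,-0.31,0.035],[0,0,0]],[[-0.034,-0.355,0.04],[0,0,0]],[[-0.036,-0.375,0.042],[0,0,0]],[[-0.036,-0.383,0.042],[0,0,0]],[[-0.036,-0.383,0.042],[0,0,0]],[[-0.036,-0.383,0.042],[0,0,0]]]'
python3 - <<'E'
from bench import env; from h import *
s=env.sense(); print(s["joints"])
c=env.capture("wrist"); v=env.capture("scene")["frame"]
o=np.zeros((384,800,3),np.uint8); o[:,:512]=c["frame"]
k=cv2.resize(v[200:340,250:350],None,fx=2.74,fy=2.74,interpolation=cv2.INTER_CUBIC); o[:k.shape[0],520:520+k.shape[1]]=k[:384]
cv2.imwrite("pics/w3.png",o)
import pickle; pickle.dump((s,c),open("d3.pkl","wb"))
E
```

```text
clock: 6.3
position: [0.4821, -0.309, 0.1979]
tool_rot: [0.322, 0.083, 0.942, -0.03]
wrist_force: [-0.4, 1.1, -1.2]
finger_gap: 0.0451
grasp_force: 25.0
[-0.9984243  -0.25603059  2.1829105   0.6447684   0.83970332 -2.74136383]
```

View pics/w3.png

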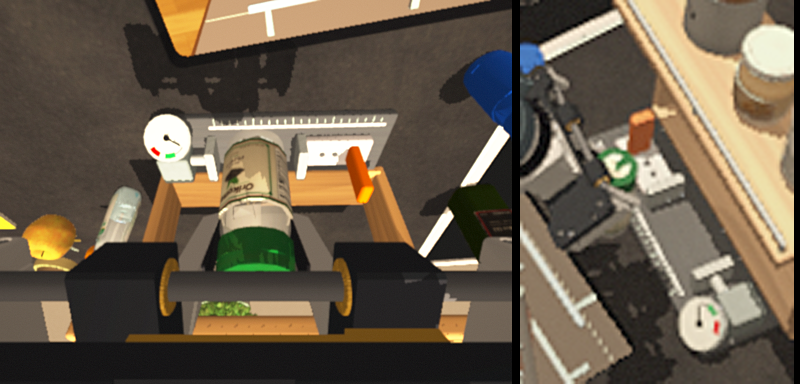

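The wrist view shows the jar held over the gauge, the dial at (167,138), the tab's upper end at (367,195), the bed's front-left corner at (397,110), the anvil plate at (211,160) and the jaw plate at (302,155). Joint 6 has reached its limit, so I'll fit a small kinematic model to choose the yaw and lean.

```bash
cat > k.py <<'E'
from h import *
from scipy.optimize import least_squares
J=np.array([[1.02995,.24568,1.55873,0,1.33869,-.17413],[-.03213717,-.71865352,2.52067762,-.12082778,.64743492,-1.38676899],[-.05870973,-.0896828,2.34407915,-.29457219,.20900664,-1.21282226],[-.07010487,-.62028513,2.44164306,-.08955905,.63599728,-1.4379241],[-.9984243,-.25603059,2.1829105,.6447684,.83970332,-2.74136383]])
Ps=np.array([[.2328,.6064,.2046],[.4438,.078,.1803],[.5435,.0639,.0649],[.4735,.0647,.1936],[.4821,-.309,.1979]])
Q=np.array([[-.0003,.18233,.98324,-.0007],[.341,.069,.937,-.025],[.337,.07,.939,-.027],[.336,.07,.939,-.027],[.322,.083,.942,-.03]])
RZ=lambda a:R.from_euler('z',a).as_matrix(); RY=lambda a:R.from_euler('y',a).as_matrix()
def rot(j): return RZ(j[0])@RY(j[1]+j[2])@RZ(j[3])@RY(j[4])@RZ(j[5]+np.pi/2)
def pos(j,k,Rm=None):
    a,h,L1,L2,e,d=k; P=j[1]+j[2]; Rm=rot(j) if Rm is None else Rm
    r=a+L1*np.sin(j[1])+L2*np.sin(P)+e*np.cos(P); z=h+L1*np.cos(j[1])+L2*np.cos(P)-e*np.sin(P)
    return np.array([r*np.cos(j[0]),r*np.sin(j[0]),z])+d*Rm[:,2]
f=least_squares(lambda k:np.ravel([pos(j,k)-p for j,p in zip(J,Ps)]),[0,.3,.4,.4,0,.3])
K=f.x
lo=np.array([-3.13,-1.02,.13,-.95,.21,-2.74]); hi=np.array([3.13,2.26,2.54,4.09,2.88,2.74])
def ik(g,L,yaw):
    R1=ori(L,np.deg2rad(yaw)); p=np.array(g)+.019*R1[:,2]; best=None
    for s in list(J)+[[-.5,.2,1.7,0,.8,-1.4],[-.5,.2,1.7,3,.8,1.4]]:
        r=least_squares(lambda j:np.r_[(pos(j,K)-p)*10,(rot(j)-R1).ravel()],np.clip(s,lo+.01,hi-.01),bounds=(lo,hi))
        m=np.min(np.minimum(r.x-lo,hi-r.x))
        if r.cost<1e-6 and (best is None or m>best[0]): best=(m,r.x.round(2))
    return best
E
python3 - <<'E'
from k import *
print(K.round(3),np.abs(f.fun).max())
for j,q in zip(J,Q):
    print(np.abs(rot(j)-R.from_quat([q[1],q[2],q[3],q[0]]).as_matrix()).max().round(3),end=' ')
import pickle; s,c=pickle.load(open("d3.pkl","rb"))
for n,px,z in (("dial",(167,138),.04),("tabtop",(367,199),.101),("bedFL",(397,110),.014),("tick0",(209,125),.014),("tick1",(383,125),.014),("anvtop",(207,179),.054),("jawtop",(300,175),.054)):
    print(n,plane(c,px,z,s).round(4))
O=np.array([0.581,-0.308,0])
for yaw in (-8.5,-18,-28):
  for L in (30,35,40):
    print(yaw,L,[ik(O+y*GY+x*GX+[0,0,z],L,yaw) for x,y,z in ((-.12,-.03,.15),(0,-.03,.094),(0,.11,.08),(0,.04,.08))])
E
```

```text
[-0.103  0.402  0.517  0.672  0.146  0.411] 0.12199541027354197
0.0 0.001 0.001 0.001 0.001 dial [ 0.5207 -0.4257  0.04  ]
tabtop [ 0.6043 -0.1958  0.101 ]
bedFL [ 0.5483 -0.1471  0.014 ]
tick0 [ 0.5298 -0.3783  0.014 ]
tick1 [ 0.5687 -0.1597  0.014 ]
anvtop [ 0.5867 -0.3948  0.054 ]
jawtop [ 0.6006 -0.2705  0.054 ]
-8.5 30 [(np.float64(0.18845863982517885), array([-0.83, -0.08,  2.11,  0.48,  0.75, -2.55])), (np.float64(0.31402190545504105), array([-0.68,  0.19,  1.93,  0.46,  0.61, -2.43])), (np.float64(0.2748640832329935), array([-0.4 ,  0.12,  2.04,  0.27,  0.48, -2.03])), (np.float64(0.32079101930132803), array([-0.55,  0.16,  1.99,  0.39,  0.53, -2.26]))]
-8.5 35 [(np.float64(0.020261212198835032), array([-0.88, -0.1 ,  2.16,  0.64,  0.7 , -2.72])), (np.float64(0.12351301481135213), array([-0.71,  0.18,  1.98,  0.64,  0.54, -2.62])), (np.float64(0.16579134979256402), array([-0.42,  0.11,  2.09,  0.43,  0.38, -2.19])), (np.float64(0.23279735870762883), array([-0.57,  0.15,  2.05,  0.58,  0.44, -2.46]))]
-8.5 40 [None, None, (np.float64(0.07047039358368859), array([-0.44,  0.11, 
[... 1286 characters left out ...]
at64(0.2526075067546787), array([-0.4 ,  0.15,  2.01, -0.1 ,  0.46, -1.41]))]
-28 35 [(np.float64(0.2906735286322897), array([-0.69, -0.17,  2.22,  0.24,  0.5 , -1.95])), (np.float64(0.15480122972848795), array([-0.55,  0.14,  2.03,  0.1 ,  0.36, -1.71])), (np.float64(0.1622719670952382), array([-0.23,  0.11,  2.09, -0.41,  0.37, -0.97])), (np.float64(0.12623043958346333), array([-0.4 ,  0.13,  2.07, -0.16,  0.34, -1.34]))]
-28 40 [(np.float64(0.18172115569789202), array([-0.71, -0.19,  2.28,  0.38,  0.39, -2.09])), (np.float64(0.023659048895078694), array([-0.55,  0.14,  2.08,  0.18,  0.23, -1.8 ])), (np.float64(0.06474579062160654), array([-0.21,  0.11,  2.14, -0.7 ,  0.27, -0.67])), None]
```

```bash
python3 - <<'E'
s=open("k.py").read()
s=s.replace("a,h,L1,L2,e,d=k;","a,h,L1,L2,e,d,b=k;").replace("np.array([r*np.cos(j[0]),r*np.sin(j[0]),z])","np.array([r*np.cos(j[0])-b*np.sin(j[0]),r*np.sin(j[0])+b*np.cos(j[0]),z])").replace("[0,.3,.4,.4,0,.3])","[0,.3,.4,.4,0,.3,.1])")
open("k.py","w").write(s)
E
python3 - <<'E'
from k import *
from bench import env
print(K.round(3),np.abs(f.fun).max())
O=np.array([0.581,-0.307,0])
for yaw in (-8.5,-18):
  for L in (30,35):
    print(yaw,L,[(b[0].round(2),b[1].tolist()) if b else None for b in [ik(O+y*GY+x*GX+[0,0,z],L,yaw) for x,y,z in ((-.12,-.03,.16),(0,-.03,.094),(0,.11,.08),(0,.04,.08))]])
s=env.sense()
for yaw in (-8.5,-18): print(go(s,O-.03*GY-.12*GX+[0,0,.17],31,yaw=np.deg2rad(yaw)))
E
```

```text
[-0.     0.274  0.42   0.569  0.066  0.28   0.113] 4.159886878388197e-05
-8.5 30 [(np.float64(0.02), [-0.99, -0.13, 2.15, 0.53, 0.84, -2.72]), (np.float64(0.12), [-0.82, 0.23, 1.92, 0.54, 0.65, -2.62]), (np.float64(0.31), [-0.59, 0.15, 2.04, 0.45, 0.52, -2.36]), (np.float64(0.22), [-0.71, 0.19, 1.99, 0.52, 0.57, -2.52])]
-8.5 35 [None, None, (np.float64(0.19), [-0.61, 0.13, 2.09, 0.64, 0.44, -2.55]), (np.float64(0.03), [-0.74, 0.18, 2.04, 0.71, 0.51, -2.71])]
-18 30 [(np.float64(0.25), [-0.96, -0.16, 2.17, 0.45, 0.75, -2.49]), (np.float64(0.36), [-0.79, 0.21, 1.94, 0.44, 0.57, -2.37]), (np.float64(0.25), [-0.55, 0.14, 2.04, 0.27, 0.46, -2.02]), (np.float64(0.29), [-0.68, 0.18, 2.0, 0.38, 0.5, -2.23])]
-18 35 [(np.float64(0.12), [-0.99, -0.19, 2.22, 0.59, 0.7, -2.62]), (np.float64(0.2), [-0.81, 0.19, 1.98, 0.61, 0.49, -2.54]), (np.float64(0.14), [-0.56, 0.13, 2.09, 0.41, 0.35, -2.16]), (np.float64(0.2), [-0.69, 0.16, 2.05, 0.56, 0.41, -2.41])]
(array([ 0.0374, -0.0135,  0.0278]), array([-1.06,  6.82, -1.25]), array([ 0.468, -0.32 ,  0.154]))
(array([ 0.0375, -0.0151,  0.0278]), array([4.31, 6.82, 6.59]), array([ 0.467, -0.322,  0.154]))
```

```bash
python3 - <<'E'
from k import *
from bench import env
O=np.array([0.581,-0.307,0])
q=Q[2]; z=R.from_quat([q[1],q[2],q[3],q[0]]).as_matrix()[:,2]; print("grip lean",np.rad2deg(np.arccos(-z[2])),"yaw",np.rad2deg(np.arctan2(z[1],z[0])))
s=env.sense();q=s["tool_rot"];z=R.from_quat([q[1],q[2],q[3],q[0]]).as_matrix()[:,2]; print("now lean",np.rad2deg(np.arccos(-z[2])),np.rad2deg(np.arctan2(z[1],z[0])))
for yaw in (-18,-23,-28,-33):
  for L in (37,39.5):
    print(yaw,L,[(b[0].round(2),b[1].tolist()) if b else None for b in [ik(O+y*GY+x*GX+[0,0,z],L,yaw) for x,y,z in ((-.12,-.03,.16),(0,-.03,.094))]])
for yaw in (-23,-28): print(go(s,O-.03*GY-.12*GX+[0,0,.16],38.5,yaw=np.deg2rad(yaw)))
E
```

```text
grip lean 39.500963499274064 yaw -8.84404355490352
now lean 37.82375384588239 -10.348361327231803
-18 37 [(np.float64(0.06), [-1.0, -0.2, 2.24, 0.65, 0.68, -2.68]), (np.float64(0.12), [-0.81, 0.19, 2.0, 0.7, 0.47, -2.62])]
-18 39.5 [None, (np.float64(0.0), [-0.82, 0.18, 2.02, 0.81, 0.44, -2.74])]
-23 37 [(np.float64(0.2), [-0.97, -0.21, 2.25, 0.59, 0.62, -2.54]), (np.float64(0.2), [-0.79, 0.18, 2.01, 0.61, 0.41, -2.45])]
-23 39.5 [(np.float64(0.12), [-0.98, -0.22, 2.27, 0.67, 0.6, -2.62]), (np.float64(0.16), [-0.8, 0.17, 2.03, 0.73, 0.37, -2.58])]
-28 37 [(np.float64(0.28), [-0.94, -0.22, 2.26, 0.51, 0.57, -2.38]), (np.float64(0.15), [-0.76, 0.18, 2.01, 0.48, 0.36, -2.24])]
-28 39.5 [(np.float64(0.26), [-0.95, -0.23, 2.28, 0.59, 0.53, -2.46]), (np.float64(0.11), [-0.77, 0.17, 2.04, 0.6, 0.32, -2.37])]
-33 37 [(np.float64(0.28), [-0.91, -0.23, 2.26, 0.4, 0.52, -2.19]), (np.float64(0.12), [-0.74, 0.18, 2.01, 0.3, 0.33, -1.99])]
-33 39.5 [(np.float64(0.25), [-0.91, -0.24, 2.29, 0.47, 0.48, -2.26]), (np.float64(0.06), [-0.74, 0.17, 2.04, 0.4, 0.27, -2.08])]
(array([ 0.0413, -0.0163,  0.0357]), array([ 7.82, -0.65, 10.23]), array([ 0.469, -0.324,  0.145]))
(array([ 0.0415, -0.0173,  0.0355]), array([10.91, -0.64, 14.16]), array([ 0.468, -0.324,  0.145]))
```

```bash
python3 -m pendant '[[[0.01,-0.004,0.009],[3,-0.4,4]],[[0.02,-0.008,0.018],[6,-0.8,8]],[[0.03,-0.012,0.027],[9,-1.3,11.8]],[[0.041,-0.017,0.0356],[9,-1.3,11.8]],[[0.041,-0.017,0.0356],[9,-1.3,11.8]],[[0.041,-0.017,0.0356],[9,-1.3,11.8]]]'
python3 - <<'E'
from bench import env; from h import *
s=env.sense(); print(s["joints"])
O=np.array([0.581,-0.307,0])
for x,z in ((-.12,.16),(-.06,.118),(0,.118),(0,.094)): print(go(s,O-.035*GY+x*GX+[0,0,z],39.5,yaw=np.deg2rad(-25)))
E
```

```text
clock: 7.15
position: [0.4692, -0.3252, 0.1466]
tool_rot: [0.328, 0.204, 0.92, -0.072]
wrist_force: [-0.3, 0.0, -1.4]
finger_gap: 0.0453
grasp_force: 25.0
[-0.96933027 -0.22649341  2.27237293  0.63207356  0.57701936 -2.54916984]
(array([ 0.0003, -0.0039,  0.0014]), array([ 0.07, -0.28, -0.06]), array([ 0.468, -0.329,  0.145]))
(array([-0.0177,  0.013 ,  0.0703]), array([ 0.07, -0.28, -0.06]), array([ 0.527, -0.338,  0.103]))
(array([-0.0623,  0.0301,  0.1067]), array([ 0.07, -0.28, -0.06]), array([ 0.587, -0.347,  0.103]))
(array([-0.0471,  0.03  ,  0.1253]), array([ 0.07, -0.28, -0.06]), array([ 0.587, -0.347,  0.079]))
```

```bash
python3 -m pendant '[[[-0.008,0.005,0.035],[0,-0.3,0]],[[-0.018,0.013,0.07],[0,-0.3,0]],[[-0.033,0.019,0.082],[0,-0.3,0]],[[-0.048,0.025,0.095],[0,-0.3,0]],[[-0.062,0.03,0.107],[0,-0.3,0]],[[-0.062,0.03,0.107],[0,-0.3,0]],[[-0.062,0.03,0.107],[0,-0.3,0]]]'
python3 - <<'E'
from bench import env; from h import *
s=env.sense(); print(s["joints"])
c=env.capture("wrist"); v=env.capture("scene")["frame"]
o=np.zeros((384,800,3),np.uint8); o[:,:512]=c["frame"]
k=cv2.resize(v[200:340,250:350],None,fx=2.74,fy=2.74,interpolation=cv2.INTER_CUBIC); o[:k.shape[0],520:520+k.shape[1]]=k[:384]
cv2.imwrite("pics/w4.png",o)
O=np.array([0.581,-0.307,0])
for z in (.097,.094,.092): print(go(s,O-.035*GY+[0,0,z],39.5,yaw=np.deg2rad(-25)))
import pickle; pickle.dump((s,c),open("d4.pkl","wb"))
E
```

```text
clock: 8.02
position: [0.5862, -0.3465, 0.1023]
tool_rot: [0.33, 0.204, 0.919, -0.072]
wrist_force: [-0.3, 0.5, -0.9]
finger_gap: 0.045
grasp_force: 25.0
[-0.79444317  0.13220624  2.02791684  0.62454715  0.3936541  -2.43823568]
(array([0.0122, 0.    , 0.0158]), array([ 0.09, -0.03, -0.07]), array([ 0.587, -0.347,  0.082]))
(array([0.0141, 0.    , 0.0181]), array([ 0.09, -0.03, -0.07]), array([ 0.587, -0.347,  0.079]))
(array([0.0154, 0.    , 0.0197]), array([ 0.09, -0.03, -0.07]), array([ 0.587, -0.347,  0.077]))
```

View pics/w4.png

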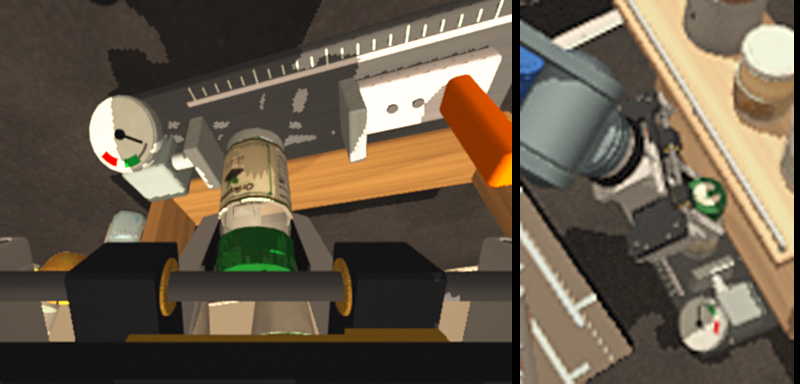

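The wrist view shows the jar (foot at (258,135)) between the anvil plate at (200,150) and the jaw plate at (352,120), with the dial at (120,133). I'll project the predicted gauge points as a check.

```bash
python3 - <<'E'
import pickle; from h import *
s,c=pickle.load(open("d4.pkl","rb")); O=np.array([0.581,-0.307,0]); T=np.linalg.inv(pose(c,s))
def pr(x,y,z):
    p=T[:3,:3]@(O+x*GX+y*GY+[0,0,z])+T[:3,3]; u=c["mtx"]@p; return (u[:2]/u[2]).round(0)
for y in (-.075,.035): print(y,[ (x,z,pr(x,y,z).tolist()) for x in (-.025,.025) for z in (.014,.054)])
print("tab top",[pr(x,.110+d,.101).tolist() for x in (-.015,.015) for d in (-.007,.007)])
print("bed front", pr(-.05,-.05,.014),pr(-.05,.05,.014)); print("jar foot axis",pr(0,-.035,.038))
b=blobs(c["frame"],(3,190,120),(14,255,255),200); print(b)
E
```

```text
-0.075 [(-0.025, 0.014, [199.0, 114.0]), (-0.025, 0.054, [192.0, 149.0]), (0.025, 0.014, [222.0, 156.0]), (0.025, 0.054, [219.0, 189.0])]
0.035 [(-0.025, 0.014, [338.0, 78.0]), (-0.025, 0.054, [350.0, 113.0]), (0.025, 0.014, [341.0, 130.0]), (0.025, 0.054, [351.0, 164.0])]
tab top [[510.0, 155.0], [544.0, 150.0], [488.0, 190.0], [516.0, 186.0]]
bed front [215.  79.] [360.  37.]
jar foot axis [255. 146.]
[([440, 75, 72, 113, 4636], [477.7, 126.2])]
```

```bash
python3 - <<'E'
import cv2
a=cv2.imread("pics/w4.png")[60:210,80:400]
cv2.imwrite("pics/w4c.png",cv2.resize(a,None,fx=2.5,fy=2.5,interpolation=cv2.INTER_CUBIC))
E
```

```text
(no output)
```

View pics/w4c.png

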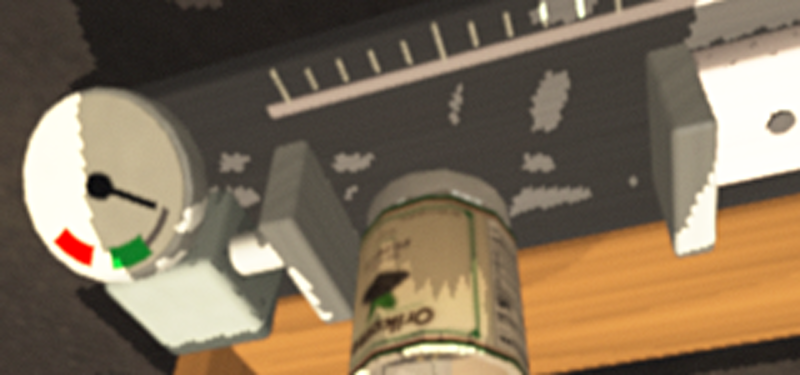

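The crop puts the anvil's front-bottom corner at (200,117) and its back-top corner at (220,187). The jaw's corners are at (339,81) and (350,161). All are within 3 px of prediction, so the gauge pose is good. I lower the jar now.

```bash
python3 -m pendant '[[[0.004,0,0.005],[0,0,0]],[[0.008,0,0.01],[0,0,0]],[[0.011,0,0.014],[0,0,0]],[[0.0135,0,0.0175],[0,0,0]],[[0.0141,0,0.0183],[0,0,0]],[[0.0141,0,0.0183],[0,0,0]],[[0.0141,0,0.0183],[0,0,0]]]'
```

```text
clock: 9.0
position: [0.5873, -0.3471, 0.0793]
tool_rot: [0.33, 0.204, 0.919, -0.072]
wrist_force: [-0.3, -0.1, -1.3]
finger_gap: 0.0452
grasp_force: 25.0
```

```bash
python3 -m pendant '[[[0.0005,0,0.0006],[0,0,0]],[[0.001,0,0.0012],[0,0,0]],[[0.001,0,0.0012],[0,0,0]],[[0.001,0,0.0012],[0,0,0]]]'
```

```text
clock: 9.5
position: [0.5875, -0.3473, 0.0781]
tool_rot: [0.33, 0.204, 0.919, -0.072]
wrist_force: [-1.4, 0.1, 3.0]
finger_gap: 0.045
grasp_force: 25.0
```

Contact (+4 N). Release, then back out along the tool axis.

```bash
python3 -m pendant '[[[0,0,0],[0,0,0]],[[0,0,0],[0,0,0]],[[0,0,0],[0,0,0]],[[0,0,0],[0,0,0]],[[0,0,0],[0,0,0]],[[0,0,0],[0,0,0]]]' 0.7
python3 -m pendant '[[[0,0,-0.015],[0,0,0]],[[0,0,-0.04],[0,0,0]],[[0,0,-0.075],[0,0,0]],[[0,0,-0.11],[0,0,0]],[[0,0,-0.12],[0,0,0]],[[0,0,-0.12],[0,0,0]]]'
python3 - <<'E'
from bench import env; from h import *
import pickle
s=env.sense(); c=env.capture("wrist"); cv2.imwrite("pics/w5.png",c["frame"]); pickle.dump((s,c),open("d5.pkl","wb")); print(s["joints"])
O=np.array([0.581,-0.307,0])
for b in (.1,0): print(go(s,O+.11*GY+[0,0,.08],31,b))
E
```

```text
clock: 10.25
position: [0.5871, -0.347, 0.0774]
tool_rot: [0.33, 0.204, 0.919, -0.072]
wrist_force: [0.7, 0.3, 0.4]
finger_gap: 0.0801
grasp_force: 0.0
clock: 11.0
position: [0.518, -0.3151, 0.1704]
tool_rot: [0.33, 0.204, 0.919, -0.073]
wrist_force: [-0.2, 0.8, 0.7]
finger_gap: 0.0797
grasp_force: 0.0
[-0.85786778 -0.1741334   2.18153047  0.52249428  0.55097081 -2.35884731]
(array([0.0271, 0.1276, 0.0051]), array([ -9.47,   8.47, -13.55]), array([ 0.556, -0.192,  0.149]))
(array([0.0436, 0.1421, 0.1027]), array([ -9.47,   8.47, -13.55]), array([ 0.607, -0.2  ,  0.064]))
```

View pics/w5.png

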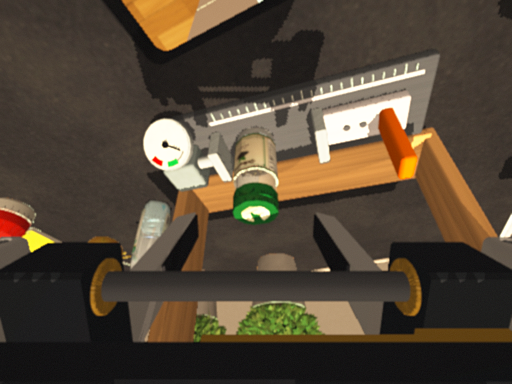

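The jar stands free on the bed, lid at (256,203). The needle is at rest, and the tab's top is at about (406,168). Next I go to the tab's pre-grasp pose.

```bash
python3 -m pendant '[[[0.005,0.02,0.001],[-2,1.8,-2.8]],[[0.01,0.05,0.002],[-4,3.6,-5.6]],[[0.016,0.08,0.003],[-6,5.4,-8.4]],[[0.022,0.11,0.004],[-8,7,-11.2]],[[0.027,0.128,0.005],[-9.5,8.5,-13.5]],[[0.027,0.128,0.005],[-9.5,8.5,-13.5]],[[0.027,0.128,0.005],[-9.5,8.5,-13.5]]]' 0.3
python3 - <<'E'
from bench import env; from h import *
import pickle
s=env.sense(); c=env.capture("wrist"); cv2.imwrite("pics/w6.png",c["frame"][:,:]); pickle.dump((s,c),open("d6.pkl","wb")); print(s["joints"])
O=np.array([0.581,-0.307,0]); T=np.linalg.inv(pose(c,s))
def pr(x,y,z):
    p=T[:3,:3]@(O+x*GX+y*GY+[0,0,z])+T[:3,3]; u=c["mtx"]@p; return (u[:2]/u[2]).round(0).tolist()
print("tab top",[pr(x,.110+d,.101) for x in (-.015,.015) for d in (-.007,.007)])
print(go(s,O+.11*GY+[0,0,.08],31)); print(blobs(c["frame"],(3,150,100),(16,255,255),100))
E
```

```text
clock: 11.92
position: [0.556, -0.1917, 0.149]
tool_rot: [0.266, 0.072, 0.961, -0.019]
wrist_force: [0.4, -0.5, -0.0]
finger_gap: 0.0611
grasp_force: 0.0
[-0.64581988 -0.12993149  2.13725519  0.39715807  0.6897988  -2.31849262]
tab top [[247.0, 200.0], [263.0, 200.0], [248.0, 221.0], [263.0, 221.0]]
(array([-0.0004, -0.0005,  0.0997]), array([ 0.07, -0.09, -0.08]), array([ 0.607, -0.2  ,  0.064]))
[([7, 0, 97, 40, 2304], [51.2, 16.2]), ([121, 153, 191, 118, 7622], [224.1, 207.4]), ([3, 185, 76, 85, 2833], [43.6, 224.5]), ([299, 302, 35, 33, 959], [315.7, 318.2])]
```

View pics/w6.png

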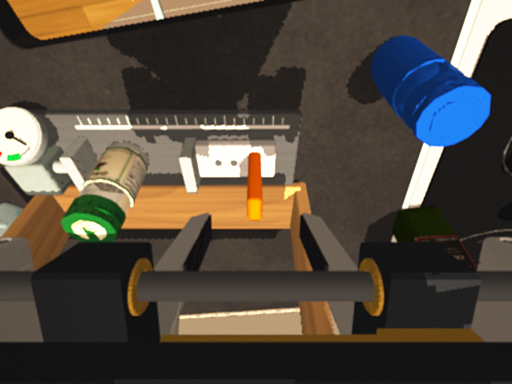

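The tab's top face spans (247–262, 200–219), matching the prediction; the jar is upright at (105,190). Going in to grip the tab.

```bash
python3 -m pendant '[[[0,0,0.03],[0,0,0]],[[0,0,0.06],[0,0,0]],[[0,0,0.085],[0,0,0]],[[0,0,0.1],[0,0,0]],[[0,0,0.1],[0,0,0]],[[0,0,0.1],[0,0,0]]]' 
python3 -m pendant '[[[0,0,0],[0,0,0]],[[0,0,0],[0,0,0]],[[0,0,0],[0,0,0]],[[0,0,0],[0,0,0]],[[0,0,0],[0,0,0]],[[0,0,0],[0,0,0]],[[0,0,0],[0,0,0]]]' -1 20
python3 - <<'E'
from bench import env; from h import *
s=env.sense(); print(s["joints"], (s["position"]-[0.581,-0.307,0])@GY,(s["position"]-[0.581,-0.307,0])@GX)
E
```

```text
clock: 12.72
position: [0.6068, -0.1994, 0.0642]
tool_rot: [0.266, 0.072, 0.961, -0.019]
wrist_force: [0.0, -0.2, -0.4]
finger_gap: 0.0611
grasp_force: 0.0
clock: 13.6
position: [0.6068, -0.1994, 0.0635]
tool_rot: [0.266, 0.072, 0.961, -0.02]
wrist_force: [-2.0, -4.1, -1.0]
finger_gap: 0.0139
grasp_force: 20.0
[-0.59474657  0.14523149  2.04744947  0.48006787  0.50211586 -2.38760825] 0.1102290270179381 0.009655816580360537
```

```bash
python3 -m pendant '[[[0,-0.003,0],[0,0,0]],[[0,-0.008,0],[0,0,0]],[[0,-0.013,0],[0,0,0]],[[0,-0.018,0],[0,0,0]],[[0,-0.023,0],[0,0,0]],[[0,-0.028,0],[0,0,0]],[[0,-0.033,0],[0,0,0]],[[0,-0.037,0],[0,0,0]],[[0,-0.04,0],[0,0,0]],[[0,-0.042,0],[0,0,0]],[[0,-0.042,0],[0,0,0]]]'
python3 - <<'E'
from bench import env; from h import *
s=env.sense(); print(s["joints"], (s["position"]-[0.581,-0.307,0])@GY,(s["position"]-[0.581,-0.307,0])@GX,s["wrist_force"]@GY)
E
```

```text
clock: 14.98
position: [0.6009, -0.2387, 0.0636]
tool_rot: [0.266, 0.071, 0.961, -0.018]
wrist_force: [-1.5, 6.3, 4.1]
finger_gap: 0.0138
grasp_force: 20.0
[-0.66858479  0.16788818  2.02100421  0.52991998  0.53822717 -2.49342974] 0.07045704703824764 0.009612827854400725 6.0275561646993046
```

```bash
python3 -m pendant '[[[0,-0.001,0],[0,0,0]],[[0,-0.002,0],[0,0,0]],[[0,-0.0035,0],[0,0,0]],[[0,-0.005,0],[0,0,0]],[[0,-0.0065,0],[0,0,0]],[[0,-0.008,0],[0,0,0]],[[0,-0.0095,0],[0,0,0]],[[0,-0.011,0],[0,0,0]],[[0,-0.0125,0],[0,0,0]],[[0,-0.014,0],[0,0,0]],[[0,-0.0155,0],[0,0,0]],[[0,-0.017,0],[0,0,0]],[[0,-0.0185,0],[0,0,0]],[[0,-0.02,0],[0,0,0]],[[0,-0.02,0],[0,0,0]],[[0,-0.02,0],[0,0,0]]]'
cat > look.py <<'E'
from bench import env; from h import *
import sys
O=np.array([0.581,-0.307,0])
s=env.sense(); c=env.capture("wrist"); p=s["position"]-O
print("q",.1102-p@GY,"GX",p@GX,"Fy",s["wrist_force"]@GY,"j6",s["joints"][5])
cv2.imwrite("pics/"+sys.argv[1]+".png",c["frame"])
T=np.linalg.inv(pose(c,s))
def pr(x,y,z):
    v=T[:3,:3]@(O+x*GX+y*GY+[0,0,z])+T[:3,3]; u=c["mtx"]@v; return (u[:2]/u[2]).round(0).tolist()
g=[(b,plane(c,b[1],.115,s).round(3)) for b in blobs(c["frame"],(50,110,40),(80,255,255),20)]
print("dial px",pr(-.046,-.125,.04),"green",g)
v=env.capture("scene"); np.save("sc_"+sys.argv[1],v["frame"])
E
python3 look.py a1
```

```text
clock: 16.98
position: [0.598, -0.2581, 0.0635]
tool_rot: [0.266, 0.071, 0.961, -0.017]
wrist_force: [-1.5, 7.2, 4.5]
finger_gap: 0.0137
grasp_force: 20.0
q 0.05936391744722066 GX 0.009602849089698901 Fy 6.890743968406188 j6 -2.5377718180043165
dial px [-34.0, 136.0] green [(([35, 242, 94, 29, 2031], [78.1, 258.6]), array([ 0.547, -0.333,  0.115])), (([41, 301, 76, 16, 559], [85.0, 308.6]), array([ 0.598, -0.361,  0.115]))]
```

```bash
cat > dial.py <<'E'
from h import *
import pickle,sys
S=pickle.load(open("d0.pkl","rb"))["scene"][1]
T=np.linalg.inv(pose(S)); C=plane(S,(316.7,317.7),.04); up=(GX+[0,0,1])/np.sqrt(2)
def px(v):
    u=S["mtx"]@(T[:3,:3]@v+T[:3,3]); return u[:2]/u[2]
def needle(im,show=False):
    im=im.astype(np.float32); hsv=cv2.cvtColor(im.astype(np.uint8),cv2.COLOR_BGR2HSV).astype(np.float32)
    th=np.deg2rad(np.arange(-180,180,5)); rr=np.arange(.007,.019,.001)
    P=np.array([[px(C+r*(-np.sin(t)*GY+np.cos(t)*up)) for r in rr] for t in th],np.float32)
    v=cv2.remap(im.max(2),P[...,0],P[...,1],cv2.INTER_LINEAR).mean(1)
    P2=np.array([px(C+.0215*(-np.sin(t)*GY+np.cos(t)*up)) for t in th],np.float32)[:,None]
    col=cv2.remap(im,P2[...,0],P2[...,1],cv2.INTER_LINEAR)[:,0]
    d=np.clip(np.median(v)-v-15,0,None); k=np.argmax(d); w=np.arange(k-4,k+5)%72
    print("needle deg",(np.arange(-4,5)*5*d[w]).sum()/d[w].sum()+k*5-180,"depth",d[k],"med",np.median(v))
    if show:
        print("green",[int(np.rad2deg(t)) for t,c in zip(th,col) if c[1]>c[2]+25 and c[1]>c[0]+10],"red",[int(np.rad2deg(t)) for t,c in zip(th,col) if c[2]>c[1]+50])
if __name__=="__main__":
    needle(S["frame"],True)
    for n in sys.argv[1:]: needle(np.load("sc_"+n+".npy"),True)
E
python3 dial.py a1
```

```text
needle deg -147.82464102613977 depth 32.49919 med 229.28647
green [-35, -29, -25] red []
needle deg -147.7932527168432 depth 32.24402 med 229.97815
green [-35, -29, -25] red []
```

```bash
python3 - <<'E'
import numpy as np
f=np.load("sc_a1.npy")[305:332,302:332].astype(int)
print("cols 302..331")
for i,r in enumerate(f):
    print(305+i,' '.join('R ' if c[2]>c[1]+60 else 'G ' if c[1]>c[2]+35 else '%2d'%(c.max()//10) for c in r))
E
```

```text
cols 302..331
305  6 11 13 14 17 21 23 14 13 13 12 11 10 10 10  9  7  5 10 19 22 24 22 21 14 18 19 20 19 19
306  3  7 14 18 18 16 21 21 12 13 12  9  8  7  7  6  6  7  8 13 20 21 19 20 19 20 19 19 19 19
307  5  5 13 18 12 14 21 22 12 13 12  9  7  6  9  8  8 10 11 10 17 18 19 19 19 19 19 19 19 19
308  8  7  6 11 13 12 12 12 12 12 13 15 18 17 18 17 17 16 11 10 17 19 19 19 19 19 19 19 19 19
309  7  7  6  9 13 13 12 12 12 15 19 22 24 23 23 23 23 21 16 10 13 18 19 19 19 19 19 19 19 19
310  7  7  6  7 12 13 12 12 15 21 24 24 24 23 21 22 22 22 21 17 12 16 19 19 19 19 19 19 19 19
311  8  8  7  6  9 13 12 14 19 23 24 24 22 19 21 19 17 G  20 22 18 15 18 19 19 19 19 19 19 19
312  7  8  7  7  7 11 13 18 23 24 23 24 21 15 24 23 19 G  G  22 22 18 16 19 19 19 19 19 19 19
313  7  7  7  7  5  7 15 21 24 23 23 24 21 15 24 23 21 G  G  20 21 18 15 18 19 19 19 19 19 19
314  7  8  8  7  6  6 17 23 24 23 23 24 21 15 24 24 24 21 G  G  20 21 16 15 18 19 19 19 19 19
315  7  7  8  7  6  6 18 24 23 23 23 24 21 15 24 23 24 23 21 22 24 20 17 14 17 19 19 19 19 19
316  7  7  7  7  6 10 19 24 23 23 23 24 21 13 23 24 
[... 751 characters left out ...]
 23 23 23 22 16 10  8  6 10 13  7  6  5  4
325  7  7  7  7  7  7  6  5 13 22 24 23 23 23 23 23 23 23 22 18 13  8  6  6  8 10  6  4  4  3
326  7  7  7  7  6  7  7  6  3 13 22 23 23 24 23 23 23 22 17 14  8  6  6  6  4  4  4  5  5  5
327  7  7  7  7  7  7  7  7  6  3  9 17 21 22 21 20 20 13 10  6  6  6  4  4  4  5  7  9  8  8
328  7  7  7  7  6  7  7  7  6  5  2  1  3  7 10 11  6  6  6  5  4  4  3  4  6  8  8  8  8  8
329  7  6  7  7  6  6  7  7  6  7  4  3  3  3  5  6  6  4  4  4  4  4  4  4  5  7  7  8  8  8
330  6  7  7  7  7  7  6  7  7  7  7  5  5  3  4  5  4  4  4  3  4  3  4  5  5  7  7  8  8  8
331  7  7  7  7  7  6  6  6  7  7  7  7  7  5  4  4  4  4  3  4  4  4  6  8  7  8  8  8  8  8
```

The needle is readable in the scene view: hub at pixel (315,318), needle straight up at rest, green at about 30–57° image angle.

```bash
cat > dial.py <<'E'
from h import *
import sys
def needle(im):
    v=im.max(2).astype(np.float32); th=np.arange(-30,120,3.)
    a=np.deg2rad(th)[:,None]; r=np.arange(2.5,6.2,.5)[None]
    m=cv2.remap(v,(315+r*np.sin(a)).astype(np.float32),(317.7-r*np.cos(a)).astype(np.float32),cv2.INTER_LINEAR).mean(1)
    d=np.clip(225-m,0,None); k=d.argmax(); w=slice(max(k-4,0),k+5)
    print("needle image deg",((th*d)[w].sum()/d[w].sum()).round(1),"depth",d[k])
needle(np.load("sc_"+sys.argv[1]+".npy"))
E
python3 -m pendant '[[[0,-0.001,0],[0,0,0]],[[0,-0.002,0],[0,0,0]],[[0,-0.003,0],[0,0,0]],[[0,-0.004,0],[0,0,0]],[[0,-0.005,0],[0,0,0]],[[0,-0.006,0],[0,0,0]],[[0,-0.007,0],[0,0,0]],[[0,-0.007,0],[0,0,0]],[[0,-0.007,0],[0,0,0]]]'
python3 look.py a2; python3 dial.py a1; python3 dial.py a2
```

```text
clock: 18.2
position: [0.5971, -0.2643, 0.0635]
tool_rot: [0.266, 0.071, 0.961, -0.016]
wrist_force: [-1.3, 10.1, 6.1]
finger_gap: 0.0139
grasp_force: 20.0
q 0.06559046983378546 GX 0.009594329234307674 Fy 9.798175815421038 j6 -2.5525037704735944
dial px [-24.0, 136.0] green [(([35, 242, 94, 29, 2014], [78.2, 258.7]), array([ 0.546, -0.339,  0.115])), (([41, 301, 76, 16, 584], [85.5, 308.9]), array([ 0.598, -0.367,  0.115]))]
needle image deg -1.6 depth 68.25
needle image deg 33.3 depth 71.50769
```

```bash
python3 -m pendant '[[[0,-0.0004,0],[0,0,0]],[[0,-0.0008,0],[0,0,0]],[[0,-0.0012,0],[0,0,0]],[[0,-0.0012,0],[0,0,0]],[[0,-0.0012,0],[0,0,0]]]'
python3 look.py a3; python3 dial.py a3
python3 - <<'E'
import numpy as np
f=np.load("sc_a3.npy")[309:320,310:325].astype(int)
for i,r in enumerate(f):
    print(309+i,' '.join('R ' if c[2]>c[1]+60 else 'G ' if c[1]>c[2]+25 else '%2d'%(c.max()//10) for c in r))
E
```

```text
clock: 18.92
position: [0.5969, -0.2652, 0.0635]
tool_rot: [0.266, 0.071, 0.961, -0.016]
wrist_force: [-0.7, 10.2, 6.2]
finger_gap: 0.0139
grasp_force: 20.0
q 0.06654409631984733 GX 0.009594032643177769 Fy 9.946717741390126 j6 -2.554976070312704
dial px [-23.0, 136.0] green [(([35, 243, 94, 28, 2009], [78.1, 258.7]), array([ 0.546, -0.34 ,  0.115])), (([41, 301, 76, 16, 579], [85.5, 309.0]), array([ 0.597, -0.368,  0.115]))]
needle image deg 41.5 depth 70.70154
309 12 15 18 22 24 23 23 23 23 22 17 10 13 18 19
310 15 21 24 24 24 23 21 22 22 22 21 17 13 16 19
311 19 23 23 23 23 22 21 19 17 G  20 22 18 15 18
312 23 24 23 23 23 23 24 23 19 G  G  22 22 18 16
313 24 23 23 23 23 23 24 23 18 G  G  20 21 18 15
314 23 23 23 23 23 24 24 21 13 16 G  G  20 20 16
315 23 23 23 23 24 24 22 15 18 24 21 22 24 20 17
316 23 23 23 23 23 21 15 13 23 24 24 23 23 21 19
317 23 23 23 23 16  0 10 21 24 24 23 R  R  21 20
318 23 23 23 22 14  0 17 25 24 23 23 R  R  21 21
319 23 23 23 23 21 17 20 24 23 23 23 R  R  21 19
```

```bash
python3 -m pendant '[[[0,0.0008,0],[0,0,0]],[[0,0.0016,0],[0,0,0]],[[0,0.0025,0],[0,0,0]],[[0,0.0025,0],[0,0,0]]]'
python3 look.py a4; python3 dial.py a4
```

```text
clock: 19.52
position: [0.597, -0.2653, 0.0635]
tool_rot: [0.266, 0.072, 0.961, -0.018]
wrist_force: [-1.9, 5.8, 3.9]
finger_gap: 0.0141
grasp_force: 20.0
q 0.06658045685919298 GX 0.0096597648614011 Fy 5.415766116056409 j6 -2.549670443551842
dial px [-22.0, 136.0] green [(([34, 242, 96, 29, 2034], [78.4, 258.6]), array([ 0.546, -0.34 ,  0.115])), (([41, 301, 76, 15, 552], [85.4, 308.5]), array([ 0.597, -0.368,  0.115]))]
needle image deg 41.5 depth 69.637085
```

```bash
python3 -m pendant '[[[0,0.0008,0],[0,0,0]],[[0,0.0016,0],[0,0,0]],[[0,0.0022,0],[0,0,0]],[[0,0.0022,0],[0,0,0]]]'
python3 -m pendant '[[[0,0,0],[0,0,0]],[[0,0,0],[0,0,0]],[[0,0,0],[0,0,0]],[[0,0,0],[0,0,0]],[[0,0,0],[0,0,0]]]' -0.1
python3 look.py a5; python3 dial.py a5
```

```text
clock: 20.12
position: [0.5971, -0.2648, 0.0635]
tool_rot: [0.266, 0.072, 0.961, -0.02]
wrist_force: [-2.7, -4.3, 0.8]
finger_gap: 0.0141
grasp_force: 20.0
clock: 20.75
position: [0.5972, -0.2635, 0.0634]
tool_rot: [0.266, 0.072, 0.961, -0.019]
wrist_force: [-0.7, 0.0, -0.7]
finger_gap: 0.0422
grasp_force: 0.0
q 0.06482364849905436 GX 0.009591549355577609 Fy -0.08055862248631115 j6 -2.544992960764338
dial px [-25.0, 136.0] green [(([34, 243, 67, 28, 1364], [63.9, 256.6]), array([ 0.544, -0.343,  0.115])), (([42, 301, 34, 16, 204], [63.8, 308.4]), array([ 0.595, -0.379,  0.115]))]
needle image deg 36.8 depth 65.21509
```

The needle is still in the green. Retreating.

```bash
python3 -m pendant '[[[0,0,-0.02],[0,0,0]],[[0,0,-0.05],[0,0,0]],[[0,0,-0.09],[0,0,0]],[[0,0,-0.12],[0,0,0]],[[0,0,-0.13],[0,0,0]],[[0,0,-0.13],[0,0,0]],[[0,0,-0.13],[0,0,0]],[[0,0,-0.13],[0,0,0]]]'
python3 look.py a6; python3 dial.py a6
python3 - <<'E'
import numpy as np
f=np.load("sc_a6.npy")[309:320,310:325].astype(int)
for i,r in enumerate(f):
    print(309+i,' '.join('R ' if c[2]>c[1]+60 else 'G ' if c[1]>c[2]+25 else '%2d'%(c.max()//10) for c in r))
E
```

```text
clock: 21.85
position: [0.5309, -0.2535, 0.1735]
tool_rot: [0.265, 0.072, 0.961, -0.018]
wrist_force: [-0.1, -0.5, 0.1]
finger_gap: 0.0423
grasp_force: 0.0
q 0.06466638490579907 GX -0.05745595668427435 Fy -0.525092270963847 j6 -2.4658700278182417
dial px [95.0, 132.0] green [(([92, 151, 12, 7, 60], [97.4, 154.6]), array([ 0.497, -0.377,  0.115])), (([132, 190, 49, 44, 1314], [157.3, 209.2]), array([ 0.567, -0.355,  0.115]))]
needle image deg 36.8 depth 65.69739
309 11 15 19 21 23 23 23 23 23 22 16 10 13 18 19
310 16 21 24 24 23 22 21 22 22 22 21 17 12 16 19
311 20 23 23 23 23 21 20 19 17 G  20 22 18 15 18
312 23 24 23 23 23 23 24 23 18 G  G  22 22 18 15
313 24 23 23 23 23 23 24 23 14 G  G  19 20 18 15
314 23 23 23 23 23 24 23 20 14 19 G  G  20 20 16
315 23 23 23 23 24 24 21 14 21 24 21 22 24 20 17
316 23 23 23 23 23 21 16 18 24 24 24 23 23 21 19
317 23 23 23 23 16  0 13 23 24 23 23 R  R  21 20
318 23 23 23 22 14  0 16 24 23 23 23 R  R  21 20
319 23 23 23 23 20 17 20 24 23 23 23 R  R  21 19
```

```bash
python3 - <<'E'
import cv2,numpy as np
f=cv2.imread("pics/a6.png").astype(int)[112:168,68:126]
g=f.max(2)
for i in range(0,56,2): print(112+i,' '.join('R' if c[2]>c[1]+60 else 'G' if c[1]>c[2]+30 else '#' if c.max()<80 else '+' if c.max()<130 else '.' for c in f[i]))
E
```

```text
112 + + + + + + + + + + + # + + . . . . . . . . . . . . . . . . . . . . . . . . . . . + # # # # # # # # # # # # # # # #
114 + + + + + + + + # # + + . . . . . . . . . . . . . . . . . . . . . . . . . . . . . . . . + # # # # # # # # # # # # #
116 + + + + + + + + + . . . . . . . . . . . . . . . . . . . . . . . . . . . . . . . . . . . . . + + # # # # # + + + + +
118 + + + + + + + . . . . . . . . . . . . . . . . . . . . . . . . . . . . . . . . . . . . . . . . . . + # # # + + . . .
120 + + + + + . . . . . . . . . . . . . . . . . . . . . . . . . . . . . . . . . . . . . . . . . . . . . + # # # # + + .
122 + + + + . . . . . . . . . . . . . . . . . . . . . . . . . . . . . . . . . . . . . . . . . . . . . . . + + # # # # +
124 + + + . . . . . . . . . . . . . . . . . . . . . . . . . . . . . . . . . . . . . . . . . . . . . . . . . . + # # # #
126 + + . . . . . . . . . . . . . . . . . . . . . . . . . . . . . . . . . . . . . . . . . . . . . . . . . . . + + + # #
128 + + . . . . . . . . . . . . . . . . . . . . . . . . . . . . . . . . . . . . . . . . . . . . . . . . . . . . + + + #
130 + . . . . . . . 
[... 1559 characters left out ...]
 + . . . . . . . . . . . . . . . G G G G G G G G G G G G . . . . . . . . . . . . . . . + + + + + + +
158 + + + + + + + + + + + + . . . . . . . . . . . . . G G G . . . . . . . . . . . . . . . . . . . . . + + + + + + + + +
160 + + + + + + + + + + + + + + + . . . . . . . . . . . . . . . . . . . . . . . . . . . . . . . + + + + + + + + + + + +
162 + + + + + + + + + + + + + + + # + + . . . . . . . . . . . . . . . . . . . . . . . . . . . . . . . . . . . + + + + .
164 + + + + + + + + + + + + + + + + + . . . . . . . . . . . . . . . . . . . . . . . . . . . . . . . . . . . . . + + + .
166 # # # # # # # # # # # # # # # # # + . . . . . . . . . . . . . . . . . . . . . . . . . . . . . . . . . . . . + + + .
```

The needle points into the middle of the green band, and the gripper is clear of jar and jaw. Handing in.

```bash
python3 -c "
from bench import env
print(env.close_job())"
```

```text
the job is handed in; nothing more can be done
None
```

I stood the green-lidded jar on the calliper bed, slid the jaw shut on it with the needle near the middle of the green band, and handed the job in at about 22 s; no verdict came back.

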